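Turn the flip board's leaf onto its cleared page

ROBOT

A 6-joint arm with a two-finger parallel gripper is mounted at the origin on the work surface. World frame = base frame: x ahead of the robot, y to its left, z up, the work surface at z = 0. Lengths are in m, angles in degrees, forces in N, time in s.
With the tool pointing down it reaches from about 0.35 to 0.875 m from the base axis. Payload 4.2 kg.
Tool frame: the origin (TCP) lies at the centre of the arm's flange, where the gripper is bolted on; the fingertips stand 182 mm ahead of it and the grasp point (between the pads) lies 164 mm ahead of it (r.nose_length is the distance from the TCP to the fingertips, in m); z points along the fingers, y is the line along which they close (so a half turn about z gives the same grasp; the last joint's range is limited). The gripper opens to 87 mm and grips with 3 to 60 N. Pads are 19 mm wide; open, the fingers measure 117 mm over their backs; the gripper's body (75 mm by 190 mm) begins 51 mm behind the grasp point.
Start: joints at [-60.986, 22.042, 0.453, 0, -68.411, -14.817], TCP at [0.153, -0.606, 0.405] pointing down, gripper open.
Joint ranges: [-179.83, 179.83], [-69.29, 118.12], [-61.27, 80.66], [-181.25, 117.63], [-171.15, -9.14], [-177.46, 177.46]. Speed limits (degrees/s): [159.86, 159.86, 180, 180, 180, 180].

INTERFACE

Orientations are given as a 3x3 rotation matrix whose columns are the frame's x, y, z axes.
In Python, from station import r, vision gives the robot as it stands. The module is installed in compiled form; this text tells all that it offers.
- The arm moves only by the shell command python3 -m creep 'ROWS'. ROWS is JSON, a list of rows, each a list of 7 numbers: the opening, from -1 (shut) to 1 (fully open), then the shift along the tool's x, y, z in mm, then the turn, a rotation vector about the tool's x, y, z in degrees. A call has 1 to 8 rows; each row is the pose to reach, as a shift and turn from the pose commanded when the call began, along the tool's axes at that moment; what a row does not reach only later rows make up. A row lasts 1/12 s, in which the tool goes at most 41.7 mm and 7.16 degrees, less where a joint would pass 70% of its speed; a pose out of reach is approached as far as the arm can. A call with a gripper value outside its range is refused whole. The fingers move at their own pace and stop on an object; the grip force is fixed at half the most. Time passes only in rows, so rows that repeat a pose let the fingers close. It gives the time, the measured TCP pose, the force, the opening and the grip force at its end, in the units of the state.
- r.sense(): the state, without advancing time (a new reading comes with each control period).
- vision.capture(name): name is "scene" or "top"; returns (picture, depth): 400x640x3 uint8, red, green, blue; 400x640 float32, m along the optical axis (not along the pixel's ray), 0 where there is no reading.
- vision.camera_model(name): a dict with "vertical_fov" (degrees; the focal length in pixels is half the picture's height over the tangent of half this angle, whatever the lens; pixels are square), "cx", "cy" (the principal point, pixels), "extrinsics" (4x4, takes a point from camera to world coordinates). Camera axes: x right, y down, z forward; pixel columns grow to the right and rows downward; lengths in m; the calibration is good to about 2 mm. A picture is of the moment at which its call begins. camera_model takes no time and is no camera call.
- r.finish_job(): hands the job in; it is judged then, once.
Trained networks look in the newest picture that a camera, given by its name, has taken for a name from the list of things; names that differ only in an ending like _2 or _b are one class to them, and where a whole thing is asked for, a point or a joint stands for the part that bears it (a point fixed in the world has none). Each returns a list of dicts, best first, with "conf" (0 to 1); they miss things now and then, are a little off and sometimes report something else, mostly with a low value. They report only what shows in the picture. A call takes as long as a camera call.
- vision.find_in(camera, thing): "uv" ([column, row] in pixels, amid what is visible of it).
- vision.cut_out(camera, thing): "region" (400x640 bool, what is visible of it) and "uv" ([column, row] in pixels, amid what is visible of it).
The state is a dict: "time_s": time; "joints": joint angles; "joint_velocities": joint speeds; "effort": joint torques, N m; "tcp_pos": TCP position; "ee_rot": TCP orientation; "wrist_force": force on the tool from outside, world axes, zero at the start; "moment": the same for the moment, N m; "gripper_width": opening from 0.0 (shut) to 1.0 (fully open); "gripper_force": force on a finger pad.
Only numpy, scipy, OpenCV 4.12 (cv2) and the standard library are available. Lean on these libraries where they do the work, as an engineer would, in place of code of your own. Each camera call takes 0.05 s, during which the arm holds its last target. There are 200 camera calls.

TASK

Push the grey eraser block off the open page of the flip board onto the desk, then, with a fingertip, push the half-raised hardboard leaf over its spine until it lies flat on that page. Push only: the eraser must not be picked up, and nothing else on the desk may be moved. Finish with the hand clear.

Things in the scene. Friction and masses are not known exactly. Their poses are not given: they have to be found in the camera images.
- board: The flip board, fixed on the desk: a brown hardboard base 210 (x) x 330 (y) x 3 mm thick. Origin: centre of its underside, on the desk. A steel spine rod, 7 mm thick and 200 mm long, runs along its x axis over its middle; the leaf turns about the line y = 0, z = 7 mm. The page on its +y side (y from 5 to 165 mm) is open and carries the eraser; the leaf starts raised over the page on its -y side. z up.
- leaf (a joint): Angle of the leaf about the spine, rad: 0 lies flat on the -y page, 1.57 stands upright, 3.14 (its stop) lies flat on the +y page. It starts at 0.45 to 0.95. The hinge is stiff (about 0.19 N m of friction): the leaf stays where it is left at any angle and does not fall by itself, so it has to be pushed all the way down. 3 N or so at its free edge moves it.
- leaf_edge (a point): Middle of the free edge of the leaf, at half its thickness, 155 mm from the hinge line. The leaf is a rigid brown hardboard panel with paper on both faces, 200 mm along the spine, 4 mm thick, about 0.16 kg.
- eraser: The grey eraser block (loose): origin at the centre of its underside, x along its length.
- eraser_mid (a point): Centre of the grey eraser block, 58 x 26 x 22 mm (x, y, z), about 45 g; starts lying on the open +y page of the board at any yaw, its underside 3 mm above the desk.
- tin: Closed aluminium lunch tin, 173 x 113 x 57 mm, loose bystander to the left; origin at the centre of its underside, x along its length.
- jar: Glass jar with a twist cap, 66 mm across, 110 mm high, loose bystander beyond the board; origin at the centre of its underside.
- mug: White mug, 80 mm across, 85 mm high, handle at its +y, loose bystander beyond the board; origin at the centre of its underside.
- protractor: White half-round protractor, 112 mm long (x), 3 mm thick, lying flat, loose bystander to the right; origin on its underside near its centre.
- clipboard: Hardboard clipboard 220 x 150 x 3 mm lying flat with a dark spring clamp, 35 mm high, at its far (+x) end, loose bystander to the far right; origin at the centre of its underside.
- ruler: Wooden ruler 200 x 30 x 4 mm lying flat, loose bystander at the near left; origin at the centre of its underside, x along it.
- chalkbox: Cardboard chalk box 70 x 50 x 34 mm, loose bystander to the left of the board, near side; origin at the centre of its underside, x along its length.

How it is judged:
By the outcome, as a careful person would: the job done as asked, in the order asked, and still so for the second after the job is handed in, with the robot touching nothing.
It also fails if it takes over 64 s, if anything falls off the work surface, if the arm or the gripper's body presses on something with over 40 N, if the wrist force passes 120 N, or if a joint passes its speed limit or range.

## Working session

There is one attempt and no reset: what is moved stays moved. The work goes in short steps, Python scripts to look and compute and a shell command to move; the robot and the scene stay as the last step left them, time stands still between calls to the robot, and variables do not carry over. Pictures are saved under pics/ and viewed, at most 10 in all, crops included, and the job is handed in when it is done.

```bash
mkdir -p pics; cat > h.py <<'E'
import numpy as np, cv2
from station import r, vision
def pts(cam, depth, mask=None):
    m=vision.camera_model(cam); f=200/np.tan(np.radians(m["vertical_fov"]/2))
    v,u=np.nonzero((depth>0)&(mask if mask is not None else True))
    z=depth[v,u]; P=np.stack([(u-m["cx"])/f*z,(v-m["cy"])/f*z,z,np.ones_like(z)])
    return (np.array(m["extrinsics"])@P)[:3].T
E
python3 - <<'E'
from h import *
ims=[]
for c in("top","scene"):
    im,d=vision.capture(c); np.save(c+"_d.npy",d); cv2.imwrite(f"pics/{c}0.png",im[:,:,::-1])
    for n in ("board","leaf","eraser","tin","jar","mug","protractor","chalkbox","ruler","clipboard"):
        for o in vision.cut_out(c,n)[:1]:
            P=pts(c,d,o["region"])
            if len(P)<5: print(c,n,"few");continue
            print(c,n,round(o["conf"],2),np.round(o["uv"]),len(P),"med",np.round(np.median(P,0),3),"lo",np.round(np.percentile(P,2,0),3),"hi",np.round(np.percentile(P,98,0),3))
            if n in("eraser","leaf","board"): np.save(f"{c}_{n}.npy",P)
s=r.sense();print(s["time_s"],s["tcp_pos"],np.round(s["ee_rot"],3))
E
```

```text
top leaf 0.36 [358. 222.] 1888 med [ 0.492 -0.109  0.069] lo [ 0.399 -0.173  0.008] hi [ 0.591 -0.042  0.123]
top eraser 0.66 [319. 204.] 140 med [0.574 0.013 0.023] lo [ 0.547 -0.012  0.002] hi [0.602 0.031 0.032]
top tin 0.69 [194. 201.] 1775 med [0.57  0.455 0.057] lo [0.489 0.399 0.011] hi [0.658 0.516 0.066]
top jar 0.56 [350. 141.] 462 med [ 0.777 -0.078  0.096] lo [ 0.757 -0.114 -0.003] hi [ 0.846 -0.046  0.117]
top mug 0.79 [303. 138.] 589 med [0.813 0.082 0.033] lo [ 0.759  0.04  -0.001] hi [0.836 0.138 0.09 ]
top protractor 0.63 [444. 256.] 314 med [ 0.388 -0.407  0.002] lo [ 0.338 -0.444 -0.006] hi [ 0.44  -0.376  0.011]
top chalkbox 0.64 [234. 261.] 350 med [0.362 0.313 0.035] lo [ 0.328  0.286 -0.002] hi [0.399 0.343 0.043]
top ruler 0.59 [191. 279.] 559 med [0.299 0.46  0.004] lo [ 0.211  0.443 -0.005] hi [0.398 0.479 0.014]
top clipboard 0.66 [448. 186.] 2542 med [ 0.627 -0.435  0.004] lo [ 0.521 -0.505 -0.005] hi [ 0.739 -0.363  0.022]
scene board 0.91 [294. 214.] 4304 med [ 0.515 -0.098  0.004] lo [ 0.384 -0.224 -0.001] hi [0.636 0.099 0.116]
scene leaf 0.56 [290. 20
[... 369 characters left out ...]
12  0.008] hi [ 0.823 -0.058  0.113]
scene mug 0.7 [397. 208.] 757 med [0.804 0.056 0.054] lo [0.766 0.037 0.005] hi [0.839 0.128 0.087]
scene protractor 0.88 [204. 269.] 365 med [ 0.4   -0.413  0.003] lo [ 0.343 -0.445 -0.002] hi [ 0.442 -0.377  0.006]
scene chalkbox 0.66 [314. 138.] 273 med [0.37  0.301 0.029] lo [ 0.325  0.281 -0.001] hi [0.402 0.383 0.038]
scene ruler 0.45 [324. 127.] 151 med [0.319 0.456 0.004] lo [ 0.22   0.439 -0.001] hi [0.395 0.473 0.009]
scene clipboard 0.68 [266. 309.] 4129 med [ 0.637 -0.442  0.004] lo [ 0.523 -0.508  0.001] hi [ 0.749 -0.364  0.021]
1.1 [ 0.15332281 -0.60586896  0.40474343] [[-0.969 -0.245 -0.   ]
 [-0.245  0.969  0.   ]
 [ 0.     0.    -1.   ]]
```

```bash
python3 - <<'E'
from h import *
im=cv2.imread("pics/top0.png");cv2.imwrite("pics/top0c.png",cv2.resize(im[110:310,160:480],(800,500),interpolation=cv2.INTER_CUBIC))
P=np.load("top_leaf.npy");print("leaf n",len(P))
c=P.mean(0);u,s,vt=np.linalg.svd(P-c,full_matrices=False);print(c,vt,s)
for n in("top","scene"):
    E=np.load(n+"_eraser.npy");E=E[(E[:,2]>.019)&(E[:,2]<.032)]
    print(len(E),cv2.minAreaRect(E[:,:2].astype(np.float32)*1000),cv2.boxPoints(cv2.minAreaRect(E[:,:2].astype(np.float32)*1000)))
# board: brown mask in scene + top
B=np.load("scene_board.npy");B=B[B[:,2]<.012]
print(cv2.minAreaRect(B[:,:2].astype(np.float32)*1000))
E
```

```text
leaf n 1888
[ 0.49306643 -0.10785431  0.06851692] [[-0.94810385  0.31774599 -0.01168625]
 [ 0.22245322  0.6366077  -0.73840721]
 [ 0.22718637  0.70268636  0.67425383]] [2.52631153 1.96249379 0.30227369]
109 ((573.1890258789062, 11.922704696655273), (25.898880004882812, 58.87797164916992), 58.248775482177734) [[541.34143    16.403004 ]
 [591.40784   -14.580475 ]
 [605.0366      7.4424057]
 [554.9702     38.425884 ]]
97 ((575.6069946289062, 10.599075317382812), (27.93083953857422, 60.00713348388672), 57.20720672607422) [[542.8212    15.109263]
 [593.2653   -17.390747]
 [608.39276    6.088887]
 [557.94867   38.588898]]
((463.32794189453125, -38.30975341796875), (339.09033203125, 319.4183349609375), 71.91858673095703)
```

View pics/top0c.png

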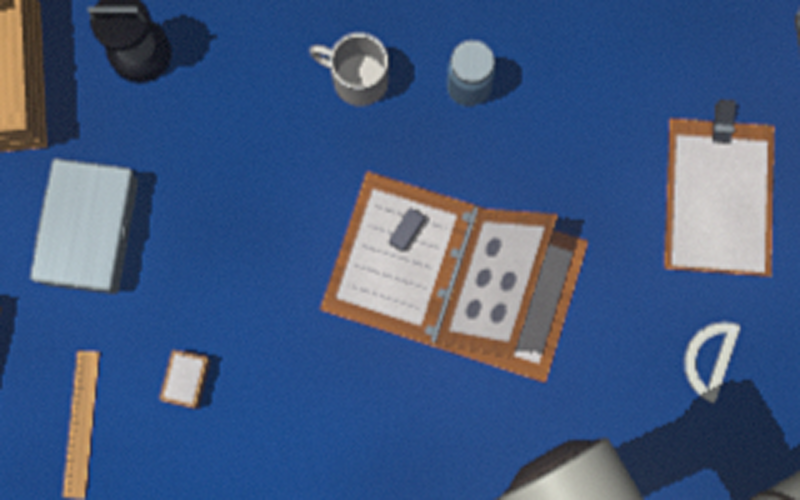

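View pics/scene0.png

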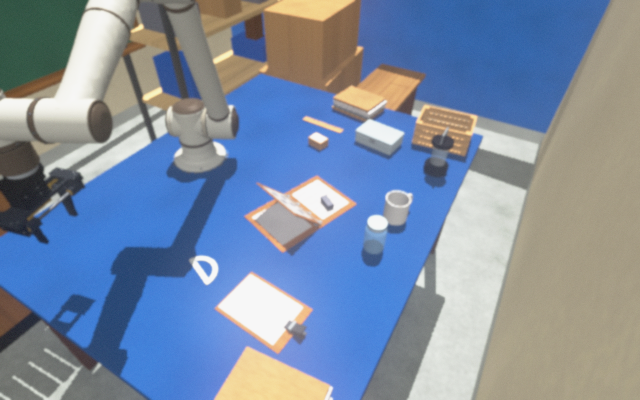

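The top crop shows the eraser at about (408,230) on the left page, the spine from (470,215) to (434,345), and the leaf raised over the right page. The mug (360,68) and jar (472,72) are beyond the board. The area left of the board is free desk.

```bash
cat >> h.py <<'E'
def ray(cam,u,v,z):
    m=vision.camera_model(cam); f=200/np.tan(np.radians(m["vertical_fov"]/2)); T=np.array(m["extrinsics"])
    d=T[:3,:3]@np.array([(u-m["cx"])/f,(v-m["cy"])/f,1]); o=T[:3,3]; return o+d*(z-o[2])/d[2]
E
python3 - <<'E'
from h import *
C=[ray("top",160+a/2.5,110+b/2.5,.003) for a,b in((368,172),(322,310),(547,380),(587,240))]
print(np.round(C,3)); C=np.array(C)[:,:2]
print(np.linalg.norm(np.roll(C,-1,0)-C,axis=1), C.mean(0), cv2.minAreaRect((C*1000).astype(np.float32)))
x=C[0]-C[1]+C[3]-C[2]; yaw=np.arctan2(x[1],x[0]);print("yaw",np.degrees(yaw))
c=C.mean(0); R=np.array([[np.cos(yaw),-np.sin(yaw)],[np.sin(yaw),np.cos(yaw)]])
L=np.load("top_leaf.npy"); q=(L[:,:2]-c)@R
ok=(q[:,1]<-.01)&(q[:,1]>-.16)&(L[:,2]>.015);q=q[ok];z=L[ok,2]-.007
print("leaf angle",np.median(np.arctan2(z,-q[:,1])),np.percentile(np.hypot(z,q[:,1]),98), np.percentile(q[:,0],[2,98]))
for e in((.574,.0115),): print("eraser board",(np.array(e)-c)@R)
for n,p in dict(mug=(.80,.08),jar=(.795,-.085),chalk=(.363,.313),tin=(.57,.455),prot=(.39,-.41)).items(): print(n,np.round((np.array(p)-c)@R,3))
E
```

```text
[[ 0.661  0.066  0.003]
 [ 0.462  0.129  0.003]
 [ 0.364 -0.183  0.003]
 [ 0.561 -0.244  0.003]]
[0.20857398 0.32751603 0.20632288 0.32556382] [ 0.512007   -0.05816586] ((511.51190185546875, -58.51902770996094), (327.51068115234375, 208.57395935058594), 72.32953643798828)
yaw -17.40156132368557
leaf angle 0.8616841926740199 0.15429676212060803 [-0.09749466  0.09403909]
eraser board [0.03832097 0.08501745]
mug [0.233 0.218]
jar [0.278 0.059]
chalk [-0.253  0.31 ]
tin [-0.098  0.507]
prot [-0.011 -0.372]
```

```bash
python3 -m creep '[[-0.4,-230,197,0,0,0,-56],[-0.4,-230,197,0,0,0,-56],[-0.4,-230,197,0,0,0,-56],[-0.4,-230,197,0,0,0,-56],[-0.4,-230,197,0,0,0,-56],[-0.4,-230,197,0,0,0,-56],[-0.4,-230,197,0,0,0,-56],[-0.4,-230,197,0,0,0,-56]]'
cat >> h.py <<'E'
BC=np.array([.512,-.058]);a=np.radians(-17.5);X=np.array([np.cos(a),np.sin(a)]);Y=np.array([-X[1],X[0]])
def go(bx,by,ztip):
    s=r.sense();R=np.array(s["ee_rot"]);w=np.append(BC+X*bx+Y*by,ztip+r.nose_length)
    Rt=np.column_stack([np.append(-Y,0),np.append(-X,0),[0,0,-1]])
    p=np.array(s["tcp_pos"]);q=p[:2]-BC
    print("t",s["time_s"],"tip board",np.round([q@X*1000,q@Y*1000,(p[2]-r.nose_length)*1000],1),"F",np.round(s["wrist_force"],1),"grip",s["gripper_width"])
    print("shift",np.round(R.T@(w-p)*1000,1),"rot",np.round(np.degrees(cv2.Rodrigues(R.T@Rt)[0].ravel()),1))
E
python3 -c "
from h import *
go(.038,.045,.2)"
```

```text
time_s: 1.77
tcp_pos: [0.3298, -0.3551, 0.4053]
ee_rot: [[-0.329, -0.944, 0.002], [-0.944, 0.329, -0.0], [-0.001, -0.002, -1.0]]
wrist_force: [-0.3, -0.1, -0.3]
gripper_width: 0.477
gripper_force: 0.0
t 1.7667 tip board [ -84.4 -338.1  223.1] F [-0.3 -0.1 -0.3] grip 0.47713894354400455
shift [-386.6 -110.9   23.5] rot [-0.1  0.  -1.7]
```

```bash
python3 -m creep '[[-0.4,-42,-12,3,0,0,-2],[-0.4,-84,-24,6,0,0,-2],[-0.4,-125,-36,9,0,0,-2],[-0.4,-165,-48,12,0,0,-2],[-0.4,-205,-60,15,0,0,-2],[-0.4,-245,-71,18,0,0,-2],[-0.4,-285,-82,21,0,0,-2],[-0.4,-320,-92,23,0,0,-2]]' >/dev/null
python3 -m creep '[[-0.4,-30,-8,0,0,0,0],[-0.4,-55,-15,0,0,0,0],[-0.4,-60,-17,0,0,0,0],[-0.4,-60,-17,0,0,0,0]]' 
python3 - <<'E'
from h import *
go(.038,.045,.012)
im,d=vision.capture("top");cv2.imwrite("pics/top1.png",cv2.resize(im[130:290,260:420],(600,600),interpolation=cv2.INTER_CUBIC)[:,:,::-1])
E
```

```text
time_s: 2.77
tcp_pos: [0.558, -0.0356, 0.3814]
ee_rot: [[-0.303, -0.953, -0.0], [-0.953, 0.303, -0.0], [0.0, 0.0, -1.0]]
wrist_force: [-0.3, -0.6, -0.5]
gripper_width: 0.301
gripper_force: 0.0
t 2.7667 tip board [ 37.2  35.2 199.2] F [-0.3 -0.6 -0.5] grip 0.30132903949441314
shift [ -9.8  -0.8 187.2] rot [ 0.  -0.  -0.2]
```

View pics/top1.png

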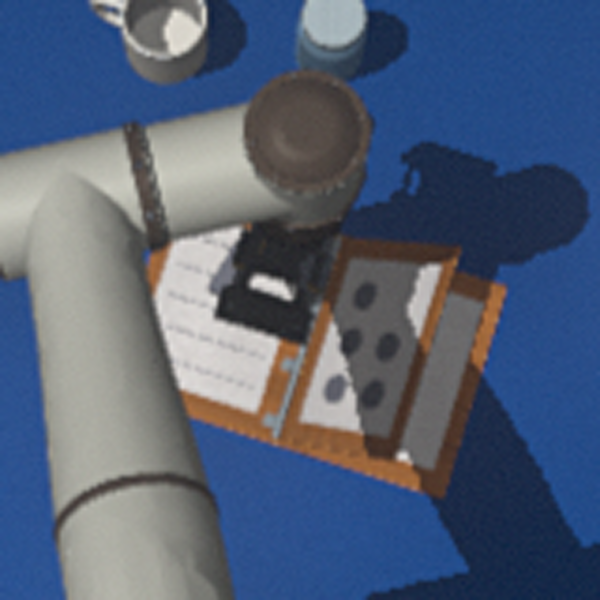

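The hand is over the page near the spine at about (270,280), square to the board, with the eraser partly hidden under it at about (220,270). I'll descend between the spine and the eraser.

```bash
python3 -m creep '[[-0.4,-7,-1,35,0,0,0],[-0.4,-7,-1,70,0,0,0],[-0.4,-7,-1,105,0,0,0],[-0.4,-7,-1,135,0,0,0],[-0.4,-7,-1,160,0,0,0],[-0.4,-7,-1,177,0,0,0],[-0.4,-7,-1,186,0,0,0],[-0.4,-7,-1,186,0,0,0]]'
python3 - <<'E'
from h import *
go(.038,.180,.012)
im,d=vision.capture("scene");cv2.imwrite("pics/sc1.png",cv2.resize(im[150:270,230:430],(800,480),interpolation=cv2.INTER_CUBIC)[:,:,::-1])
E
```

```text
time_s: 3.48
tcp_pos: [0.5592, -0.032, 0.1941]
ee_rot: [[-0.308, -0.952, -0.004], [-0.952, 0.308, -0.001], [0.002, 0.004, -1.0]]
wrist_force: [-0.1, -1.2, -0.1]
gripper_width: 0.3
gripper_force: 0.0
t 3.4833 tip board [37.1 39.  11.9] F [-0.1 -1.2 -0.1] grip 0.29988644504938855
shift [-141.     0.2   -0.4] rot [ 0.2 -0.1 -0.4]
```

View pics/sc1.png

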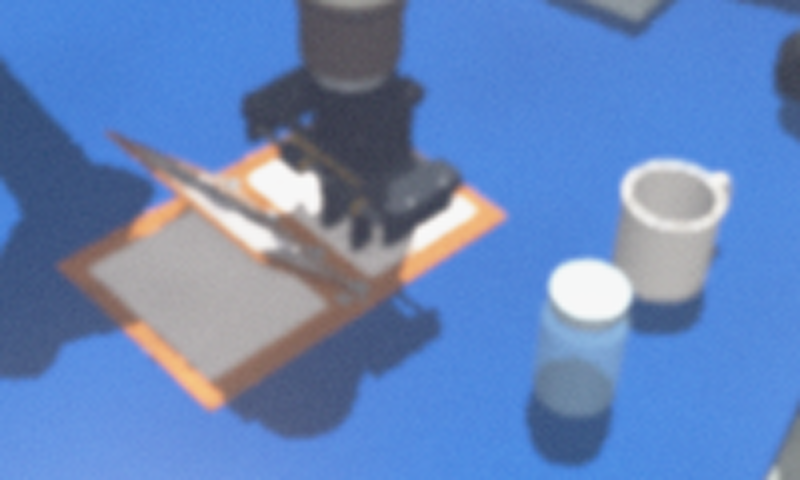

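The fingers stand between the spine and the eraser, at about (345,230), clear of the leaf. Now I'll push toward +y of the board.

```bash
python3 -m creep '[[-0.4,-7,0,0,0,0,0],[-0.4,-14,0,0,0,0,0],[-0.4,-21,0,0,0,0,0],[-0.4,-28,0,0,0,0,0],[-0.4,-36,0,0,0,0,0],[-0.4,-44,0,0,0,0,0],[-0.4,-52,0,0,0,0,0],[-0.4,-60,0,0,0,0,0]]' | grep -E "tcp|force"
python3 -m creep '[[-0.4,-8,0,0,0,0,0],[-0.4,-16,0,0,0,0,0],[-0.4,-24,0,0,0,0,0],[-0.4,-32,0,0,0,0,0],[-0.4,-40,0,0,0,0,0],[-0.4,-48,0,0,0,0,0],[-0.4,-56,0,0,0,0,0],[-0.4,-64,0,0,0,0,0]]' | grep -E "tcp|force"
python3 -m creep '[[-0.4,-7,0,0,0,0,0],[-0.4,-13,0,0,0,0,0],[-0.4,-18,0,0,0,0,0],[-0.4,-22,0,0,0,0,0],[-0.4,-22,0,0,0,0,0],[-0.4,-22,0,0,0,0,0]]'| grep -E "tcp|force"
python3 - <<'E'
from h import *
go(0,-.19,.2)
for c in("scene","top"):
    im,d=vision.capture(c)
    if c=="scene":cv2.imwrite("pics/sc2.png",cv2.resize(im[130:250,250:450],(800,480),interpolation=cv2.INTER_CUBIC)[:,:,::-1])
    for o in vision.cut_out(c,"eraser")[:1]:
        P=pts(c,d,o["region"]);q=P[:,:2]-BC;print(c,o["conf"],o["uv"],np.percentile(q@X,[5,50,95]),np.percentile(q@Y,[5,50,95]),np.median(P[:,2]))
E
```

```text
tcp_pos: [0.5789, 0.0275, 0.1958]
wrist_force: [-0.7, -0.1, 0.2]
gripper_force: 0.2
tcp_pos: [0.5984, 0.0882, 0.1957]
wrist_force: [0.4, -0.2, 0.1]
gripper_force: 0.1
tcp_pos: [0.605, 0.1085, 0.1958]
wrist_force: [-0.2, -0.8, -0.7]
gripper_force: 0.0
t 5.3667 tip board [ 38.6 186.7  13.6] F [-0.2 -0.8 -0.7] grip 0.2997558468780981
shift [ 376.9   36.7 -186.5] rot [ 0.   0.  -0.3]
scene 0.6 [287.4, 204.2] [-0.074897    0.02200948  0.09840662] [-0.10302078 -0.06014577 -0.00721161] 0.07680361469144625
```

View pics/sc2.png

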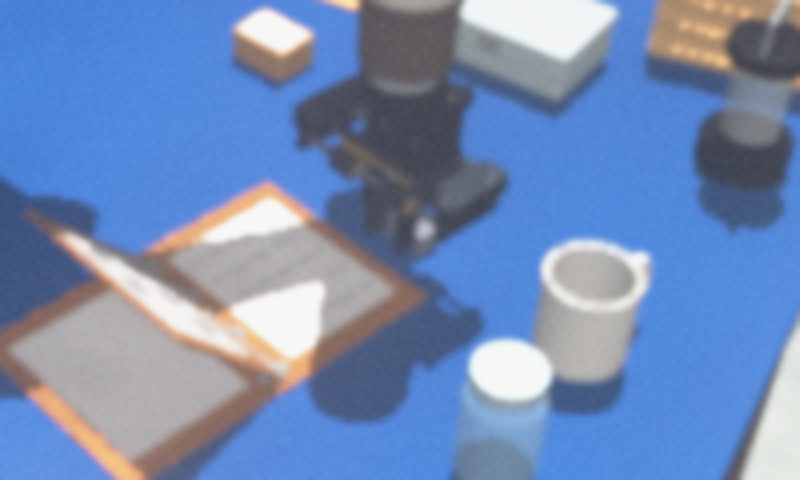

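The page is empty and the fingers stand past its edge, at about (415,235), with the eraser hidden behind them. I'll back off, rise, cross over above the leaf and look again.

```bash
python3 -m creep '[[-0.4,10,0,-2,0,0,0],[-0.4,12,0,-20,0,0,0],[-0.4,12,0,-60,0,0,0],[-0.4,12,0,-100,0,0,0],[-1,12,0,-140,0,0,0],[-1,12,0,-170,0,0,0],[-1,40,5,-185,0,0,0],[-1,80,10,-187,0,0,0]]' | grep -E "tcp|force"
python3 -m creep '[[-1,41,4,0,0,0,0],[-1,82,8,0,0,0,0],[-1,123,12,0,0,0,0],[-1,164,16,0,0,0,0],[-1,205,20,0,0,0,0],[-1,245,24,0,0,0,0],[-1,280,26,0,0,0,0],[-1,297,27,0,0,0,0]]' | grep -E "tcp|force"
python3 - <<'E'
from h import *
go(0,-.175,.095)
for c in("scene","top"):
    im,d=vision.capture(c)
    if c=="top":cv2.imwrite("pics/top2.png",cv2.resize(im[130:290,240:440],(750,600),interpolation=cv2.INTER_CUBIC)[:,:,::-1])
    for o in vision.cut_out(c,"eraser")[:1]:
        P=pts(c,d,o["region"]);q=P[:,:2]-BC;print(c,o["conf"],o["uv"],np.percentile(q@X,[5,50,95]),np.percentile(q@Y,[5,50,95]),np.median(P[:,2]))
E
```

```text
tcp_pos: [0.5717, 0.0358, 0.3873]
wrist_force: [1.2, -0.5, -0.0]
gripper_force: 0.0
tcp_pos: [0.4517, -0.2424, 0.383]
wrist_force: [0.9, 0.1, 0.2]
gripper_force: 0.0
t 6.9 tip board [  -2.  -194.   200.8] F [0.9 0.1 0.2] grip 0.0035980134059791025
shift [-19.   -1.9 105.8] rot [ 0.  -0.  -0.5]
scene 0.54 [350.9, 186.7] [0.01521662 0.042242   0.0656806 ] [0.19681791 0.20355487 0.21798095] 0.020523343479915135
top 0.52 [288.4, 193.2] [0.00810766 0.03223473 0.06090872] [0.19912068 0.21182501 0.22714907] 0.02040420988250502
```

View pics/top2.png

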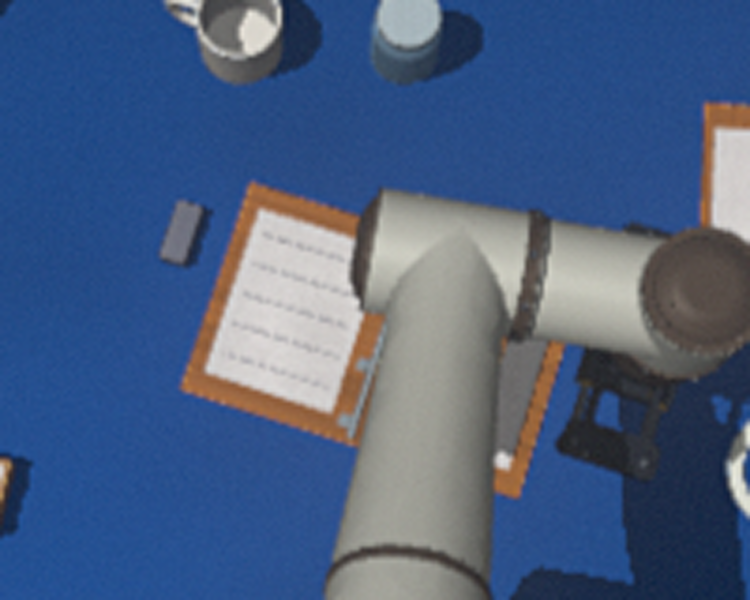

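The eraser lies flat on the desk at about (183,233), roughly 30 mm clear of the board. The leaf and bystanders look undisturbed, and the hand is right of the leaf. I'll go down beside the leaf's free edge with the fingers shut.

```bash
python3 -m creep '[[-1,0,-2,20,0,0,0],[-1,0,-2,50,0,0,0],[-1,-8,-2,80,0,0,0],[-1,-20,-2,98,0,0,0],[-1,-29,-2,106,0,0,0],[-1,-29,-2,106,0,0,0],[-1,-29,-2,106,0,0,0]]' | grep -E "tcp|force"
python3 -c "
from h import *
go(0,-.112,.096)"
```

```text
tcp_pos: [0.4661, -0.2114, 0.2774]
wrist_force: [1.0, 0.1, 0.9]
gripper_force: 0.0
t 7.6833 tip board [   2.4 -160.1   95.2] F [1.  0.1 0.9] grip 0.003935319332223617
shift [-48.1   2.5  -0.8] rot [-0.1 -0.  -0.1]
```

```bash
python3 -m creep '[[-1,-14,0,0,0,0,0],[-1,-28,0,0,0,0,0],[-1,-40,0,0,0,0,0],[-1,-50,0,-2,0,0,0],[-1,-60,0,-7,0,0,0],[-1,-70,0,-13,0,0,0],[-1,-80,0,-19,0,0,0],[-1,-90,0,-26,0,0,0]]'
python3 - <<'E'
from h import *
go(0,-.012,.132)
im,d=vision.capture("scene");cv2.imwrite("pics/sc3.png",cv2.resize(im[120:270,200:400],(800,600),interpolation=cv2.INTER_CUBIC)[:,:,::-1])
E
```

```text
time_s: 8.35
tcp_pos: [0.493, -0.126, 0.3038]
ee_rot: [[-0.306, -0.952, 0.001], [-0.952, 0.306, 0.0], [-0.0, -0.001, -1.0]]
wrist_force: [-1.6, -2.3, -1.3]
gripper_width: 0.007
gripper_force: 0.7
t 8.35 tip board [  2.3 -70.6 121.6] F [-1.6 -2.3 -1.3] grip 0.0073726927854144
shift [-58.6   2.6 -10.4] rot [-0.1  0.  -0.3]
```

View pics/sc3.png

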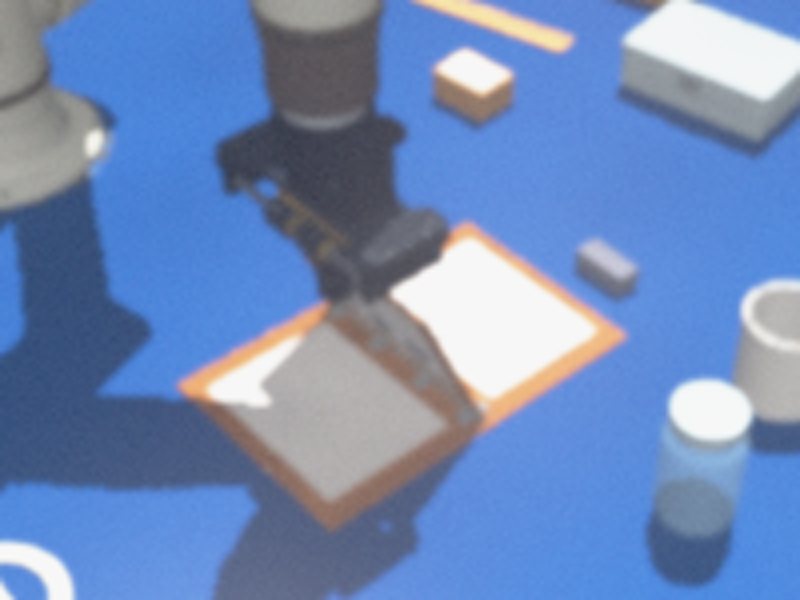

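The leaf is turning upward with the fingers behind it, at about (345,290), and the force is about 3 N. I'll carry on along the arc.

```bash
python3 -m creep '[[-1,-12,0,-4,0,0,0],[-1,-24,0,-7,0,0,0],[-1,-36,0,-9,0,0,0],[-1,-48,0,-10,0,0,0],[-1,-59,0,-10,0,0,0],[-1,-74,0,-9,0,0,0],[-1,-88,0,-7,0,0,0],[-1,-102,0,-3,0,0,0]]' | grep -E "tcp|force"
python3 - <<'E'
from h import *
go(0,.069,.104)
im,d=vision.capture("scene");cv2.imwrite("pics/sc4.png",cv2.resize(im[120:270,200:400],(800,600),interpolation=cv2.INTER_CUBIC)[:,:,::-1])
E
```

```text
tcp_pos: [0.5243, -0.028, 0.3055]
wrist_force: [-0.6, -2.1, 0.3]
gripper_force: 0.7
t 9.0667 tip board [  2.7  32.3 123.3] F [-0.6 -2.1  0.3] grip 0.003753397660030257
shift [-36.7   2.9  19.3] rot [ 0.   0.  -0.3]
```

View pics/sc4.png

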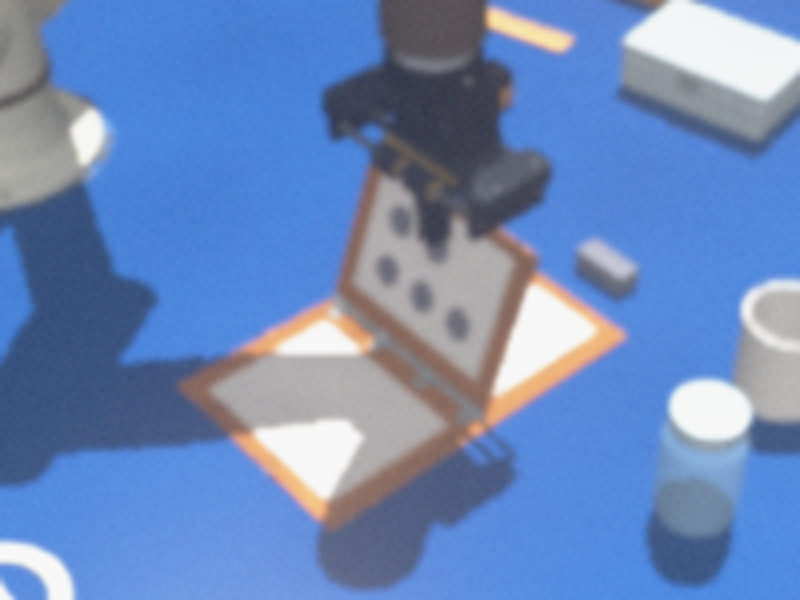

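The leaf is past upright, leaning over the +y page, with the fingertip on its back at about (435,240). I'll continue down the arc.

```bash
python3 -m creep '[[-1,-10,0,4,0,0,0],[-1,-20,0,9,0,0,0],[-1,-30,0,14,0,0,0],[-1,-38,0,20,0,0,0],[-1,-46,0,28,0,0,0],[-1,-54,0,37,0,0,0],[-1,-60,0,45,0,0,0],[-1,-66,0,53,0,0,0]]' | grep -E "tcp|force"
python3 -m creep '[[-1,-4,0,8,0,0,0],[-1,-8,0,16,0,0,0],[-1,-11,0,24,0,0,0],[-1,-13,0,32,0,0,0],[-1,-15,0,40,0,0,0],[-1,-17,0,48,0,0,0],[-1,-18,0,54,0,0,0],[-1,-18,0,58,0,0,0]]' | grep -E "tcp|force"
python3 -c "
from h import *
go(0,.115,.009)"
```

```text
tcp_pos: [0.5444, 0.034, 0.2518]
wrist_force: [0.4, -1.0, -0.3]
gripper_force: 0.4
tcp_pos: [0.5495, 0.0506, 0.1938]
wrist_force: [-0.1, 0.3, 1.2]
gripper_force: 0.2
t 10.45 tip board [  3.1 114.8  11.6] F [-0.1  0.3  1.2] grip 0.005433150611847964
shift [-0.2  3.1  2.6] rot [ 0.  -0.  -0.3]
```

Now press down gently in small steps.

```bash
python3 -m creep '[[-1,0,0,1,0,0,0],[-1,0,0,2,0,0,0],[-1,0,0,3,0,0,0],[-1,0,0,4,0,0,0],[-1,0,0,4,0,0,0]]' | grep -E "tcp|force"
python3 -m creep '[[-1,0,0,1,0,0,0],[-1,0,0,2,0,0,0],[-1,0,0,2,0,0,0],[-1,0,0,2,0,0,0]]' | grep -E "tcp|force"
```

```text
tcp_pos: [0.5496, 0.0505, 0.1916]
wrist_force: [-0.5, -0.1, 4.3]
gripper_force: 2.0
tcp_pos: [0.5496, 0.0505, 0.1914]
wrist_force: [-6.6, 0.1, 16.1]
gripper_force: 8.0
```

The leaf is against a hard stop: the tip is at about 9.4 mm and the force is rising. I'll lift off and check.

```bash
python3 -m creep '[[-1,0,0,-8,0,0,0],[-1,0,0,-25,0,0,0],[-1,0,0,-60,0,0,0],[-1,0,0,-100,0,0,0],[-1,0,0,-140,0,0,0],[-1,0,0,-180,0,0,0],[-1,30,0,-200,0,0,0],[-1,70,0,-200,0,0,0]]' | grep -E "tcp|force"
python3 -m creep '[[-1,40,0,0,0,0,0],[-1,80,0,0,0,0,0],[-1,120,0,0,0,0,0],[-1,160,0,0,0,0,0],[-1,200,0,0,0,0,0],[-1,240,0,0,0,0,0],[-1,270,0,0,0,0,0],[-1,270,0,0,0,0,0]]' | grep -E "tcp|force"
python3 - <<'E'
from h import *
for c in("top","scene"):
    im,d=vision.capture(c)
    if c=="scene":cv2.imwrite("pics/end.png",cv2.resize(im[100:340,180:500],(800,600),interpolation=cv2.INTER_CUBIC)[:,:,::-1])
    P=pts(c,d);q=np.stack([(P[:,:2]-BC)@X,(P[:,:2]-BC)@Y],1)
    for lo,hi in((.02,.05),(.06,.09),(.1,.125),(.13,.15),(-.15,-.02)):
        m=(abs(q[:,0])<.085)&(q[:,1]>lo)&(q[:,1]<hi)&(P[:,2]<.15);print(c,lo,hi,m.sum(),np.round(np.median(P[m,2])*1000,1) if m.any() else None)
    for n in ("eraser","tin","jar","mug","protractor","chalkbox","ruler","clipboard"):
        for o in vision.cut_out(c,n)[:1]: print(n,round(o["conf"],2),np.round(np.median(pts(c,d,o["region"]),0),3))
print(r.sense()["time_s"])
E
```

```text
tcp_pos: [0.5298, -0.0151, 0.3952]
wrist_force: [0.2, -1.1, -0.3]
gripper_force: 0.0
tcp_pos: [0.4439, -0.277, 0.3889]
wrist_force: [0.7, -0.2, 0.3]
gripper_force: 0.0
top 0.02 0.05 404 9.6
top 0.06 0.09 407 9.5
top 0.1 0.125 336 9.7
top 0.13 0.15 269 9.2
top -0.15 -0.02 251 3.3
eraser 0.71 [0.609 0.132 0.022]
tin 0.9 [0.571 0.455 0.057]
jar 0.9 [ 0.777 -0.076  0.105]
mug 0.68 [0.813 0.082 0.03 ]
protractor 0.6 [ 0.396 -0.411  0.002]
chalkbox 0.56 [0.362 0.312 0.034]
ruler 0.76 [0.302 0.46  0.004]
clipboard 0.79 [ 0.662 -0.447  0.004]
scene 0.02 0.05 293 9.6
scene 0.06 0.09 276 9.8
scene 0.1 0.125 220 9.8
scene 0.13 0.15 176 9.7
scene -0.15 -0.02 1450 3.7
eraser 0.64 [0.613 0.125 0.021]
tin 0.86 [0.583 0.423 0.055]
jar 0.86 [ 0.798 -0.101  0.081]
mug 0.71 [0.803 0.056 0.055]
protractor 0.75 [ 0.402 -0.414  0.003]
chalkbox 0.74 [0.373 0.3   0.031]
ruler 0.52 [0.304 0.456 0.004]
clipboard 0.55 [ 0.636 -0.441  0.004]
13.4333
```

View pics/end.png

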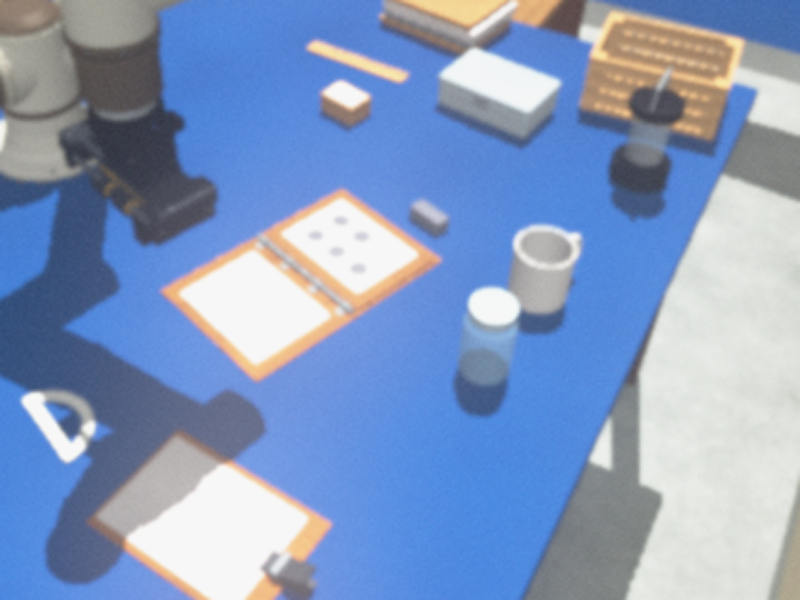

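The leaf lies flat on the +y page at about (345,240), its surface level at roughly 9.6 mm. The eraser is on the desk at (428,217), everything else is where it was, and the hand is clear.

```bash
python3 -c "
from station import r
print(r.finish_job())"
```

```text
the job is handed in; nothing more can be done
None
```

The eraser was pushed off the page onto the desk, the leaf was then pushed over to lie flat on that page, nothing else moved, and the job was handed in at about 13.4 s with the hand clear.

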